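Start the hold-down bolt of a tray pallet

ROBOT

A 6-joint arm with a two-finger parallel gripper is mounted at the origin on the work surface. World frame = base frame: x ahead of the robot, y to its left, z up, the work surface at z = 0. Lengths are in m, angles in rad, forces in N, time in s.
With the tool pointing down it reaches from about 0.25 to 0.725 m from the base axis. Payload 9.7 kg.
Tool frame: the origin (TCP) lies between the finger pads, 19 mm behind the fingertips; this is the grasp point; z points along the fingers, y is the line along which they close (so a half turn about z gives the same grasp; the last joint's range is limited). The gripper opens to 85 mm and grips with 20 to 120 N. Pads are 22 mm wide; open, the fingers measure 114 mm over their backs; the gripper's body (76 mm by 85 mm) begins 54 mm behind the grasp point. The pads swing forward as they close: fully open they stand 13 mm farther back than shut.
Start: joints at [-1.194, 0.087, 0.176, 1.66, 0, 1.571], TCP at [0.202, -0.511, 0.25] pointing down, gripper open.
Joint ranges: [-3.13, 3.13], [-0.85, 1.81], [-1.15, 1.24], [-2.2, 2.28], [-1.44, 1.52], [-3.14, 3.14]. Speed limits (rad/s): [2.22, 2.22, 2.57, 3.14, 3.14, 3.14].

INTERFACE

Orientations are given as a rotation vector (axis times angle).
In Python, from bench import bot gives the robot as it stands.
- The arm moves only by the shell command python3 -m jog 'ROWS' [FORCE]. ROWS is JSON, one flat list of numbers, 7 for each row, row after row: the finger opening in m, from 0 to 0.0854, then the shift along the world's x, y, z in m, then the turn, a rotation vector about the world's x, y, z in rad. A call has 1 to 10 rows; each row is the pose to reach, as a shift and turn from the pose commanded when the call began; what a row does not reach only later rows make up. A row lasts 1/8 s, in which the tool goes at most 62.5 mm and 10.7 degrees, less where a joint would pass 70% of its speed; a pose out of reach is approached as far as the arm can. A call with a gripper value outside its range is refused whole. The fingers move at their own pace and stop on an object; FORCE is the grip in N (left out, the last holds). Time passes only in rows, so rows that repeat a pose let the fingers close. It gives the time, the measured TCP pose, the force, the opening and the grip force at its end, in the units of the state.
- bot.sense(): the state, without advancing time (a new reading comes with each control period).
- bot.camera(name): name is "side" or "top" or "wrist"; returns the picture (480x640x3 uint8, red, green, blue); there is no depth.
- bot.get_calibration(name): a dict with "fx", "fy", "cx", "cy" (pixels), "eye" and "rotation" of the camera in the world; the wrist camera has in their place "hand_eye" (4x4, takes a point from camera to tool coordinates, whose origin is the TCP and whose axes are the flange's). Camera axes: x right, y up, looking along -z (the intrinsics and any distortion apply to the point x, -y, -z); pixel columns grow to the right and rows downward; lengths in m; the calibration is good to about 2 mm. A picture is of the moment at which its call begins: read the wrist's pose just before it. get_calibration takes no time and is no camera call.
- bot.close_job(): hands the job in; it is judged then, once.
The state is a dict: "time": time; "joint_pos": joint angles; "dq": joint speeds; "effort": joint torques, N m; "tcp_pos": TCP position; "eef_rot": TCP orientation; "contact_force": force on the tool from outside, world axes, zero at the start; "moment": the same for the moment, N m; "finger_gap": opening from 0.0 (shut) to 1.0 (fully open); "grasp_force": force on a finger pad.
Only numpy, scipy, OpenCV 4.12 (cv2) and the standard library are available. Lean on these libraries where they do the work, as an engineer would, in place of code of your own. Each camera call takes 0.05 s, during which the arm holds its last target. There are 200 camera calls.

TASK

One of the two tray pallets still has its hand-knob bolt standing high and not started; the other one is already screwed home, so leave it as it is. Start the standing bolt the careful way so that its thread cannot cross: turn it backward (anticlockwise seen from above) until it drops into the thread, then turn it forward (clockwise) by one full turn. Finish there, still gripping its knob and holding it still, and leave everything else on the bench where it is.

Things in the scene. Friction and masses are not known exactly. Their poses are not given: they have to be found in the camera images.
- bolt: The bolt to start: upright steel bolt, right-hand thread 22 mm wide, 5 mm pitch, with a black round fluted hand knob 38 mm wide, 26 mm high (any yaw grips). Origin: centre of the knob's underside, z up; 77 mm above the bench at the start, 23 mm above the dark clamp strap it passes through, the highest thing near it. 0.2 to 0.4 kg, turns easily (0.03 N m), captive: can be lifted 4 mm only.
- knob_top (a point): Centre of the top of that knob, 26 mm above the bolt's origin, on its axis. The bolt merely rests with its thread end on the beginning of the boss's thread. Turned backward it climbs 0.8 mm per rad; after 0.7 to 2.7 rad its thread end passes the beginning of the boss's thread and it is free to drop 5 mm.
- bolt_turn (a joint): How far the bolt has been turned since the start, rad: 0 at the start, clockwise seen from above (forward, tightening) positive, backward negative; counts on over full turns. It drops by its own weight when the fingers let go, or when they press it down lightly; gripped at a fixed height it hangs in the fingers without dropping. After the drop it follows its thread, 5 mm down per clockwise turn.
- bolt_sink (a joint): How far the bolt is down, m: 0 with its thread end on the very beginning of the boss's thread, growing downward. About 0.0005 to 0.0023 at the start, just under 0.005 right after the drop, 0.010 one full turn after it; 0.024 with the knob home on the strap.
- open_pallet: The pallet of the bolt to be started, fixed to the bench: aluminium plate 220 x 130 x 14 mm with a reddish brown tray of black parts (134 x 100 mm, top 46 mm above the bench), a steel boss 44 mm in diameter and a dark flat clamp strap (94 x 34 mm) from the boss to the tray. Origin: centre of the plate's underside; x along the plate's length; the bolt's axis is at x = -80 mm, y = 0.
- done_bolt (a joint): The turn of the other pallet's bolt, rad, 0 at the start: leave it.
- done_pallet: The other pallet, built alike and fixed, its bolt screwed home: the same black knob sits directly on the strap (54 to 80 mm above the bench) at x = -80 mm, y = 0 of this pallet. Origin: centre of the plate's underside.
- screw_bin: Loose blue open bin with screws, 100 x 150 x 60 mm high, bystander. Origin: centre of its underside.
- driver: Loose pale blue electric screwdriver lying on the bench, 196 mm long along its x, 34 mm thick, bystander. Origin: on its underside.
- blister: Loose clear plastic tray, 200 x 150 x 32 mm high, bystander. Origin: centre of its underside.

How it is judged:
On the way:
1. the bolt has been turned backward and has dropped into the thread (value of joint bolt_turn below -0.3 rad and value of joint bolt_sink above 0.0037 m), for 0.1 s.
At the end, for the whole second after the job is handed in: Bolt turned in by one turn after the drop, a quarter more or less (bolt_sink 8.6 to 11.6 mm), standing still, gripped with over 2 N by fingers beside its knob (TCP within 20 mm of its axis, at most 12 mm above its top); other bolt turned under 0.2 rad, loose things moved under 20 mm (value of joint bolt_sink between 0.0086 and 0.0116 m and velocity of joint bolt_turn between -0.1 and 0.1 rad/s and contact force between the fingers and bolt above 2 N and value of joint done_bolt between -0.2 and 0.2 rad and distance of each of screw_bin, driver, blister from where it was at the start of the episode below 0.02 m and horizontal distance between the grasp point and knob_top below 0.02 m and z of the grasp point in the frame of bolt below 0.038 m); the arm keeps its last pose, push and grip.
It fails at once if the other pallet's bolt was turned (value of joint done_bolt above 0.3 rad or value of joint done_bolt below -0.3 rad).
It fails at once if a bystander was knocked about (distance of any of screw_bin, driver, blister from where it was at the start of the episode above 0.03 m).
It also fails if it takes over 67 s, if anything falls off the work surface, if the arm or the gripper's body presses on something with over 40 N, if the wrist force passes 120 N, or if a joint passes its speed limit or range.

## Working session

There is one attempt and no reset: what is moved stays moved. The work goes in short steps, Python scripts to look and compute and a shell command to move; the robot and the scene stay as the last step left them, time stands still between calls to the robot, and variables do not carry over. Pictures are saved under pics/ and viewed, at most 10 in all, crops included, and the job is handed in when it is done.

```bash
mkdir -p pics
python3 - <<'E'
from bench import bot
import cv2,numpy as np
for n in("top","side"):
    im=bot.camera(n); cv2.imwrite(f"pics/{n}0.png",im[:,:,::-1])
    print(n,bot.get_calibration(n))
print(bot.get_calibration("wrist"));print(bot.sense())
E
```

```text
top {'fx': 527.29737563151, 'fy': 527.29737563151, 'cx': 316.18362111753305, 'cy': 235.14592147614042, 'eye': array([ 0.43593727, -0.11965333,  1.44497861]), 'rotation': array([ 0.08615344, -0.1148364 , -1.54342514])}
side {'fx': 463.1695742885172, 'fy': 463.1695742885172, 'cx': 324.82744883843526, 'cy': 236.65050540399514, 'eye': array([0.52187404, 0.64772854, 1.00836308]), 'rotation': array([ 0.05200227, -1.02322563, -2.81810035])}
{'fx': 402.6575915547877, 'fy': 402.6575915547877, 'cx': 324.7566771313467, 'cy': 239.67557328165674, 'hand_eye': array([[-5.22983600e-04,  9.51775652e-01,  3.06794450e-01,
         7.85021713e-02],
       [ 9.99999853e-01,  4.54753740e-04,  2.93877500e-04,
        -1.66432824e-04],
       [ 1.40189526e-04,  3.06794559e-01, -9.51775750e-01,
        -1.23721368e-01],
       [ 0.00000000e+00,  0.00000000e+00,  0.00000000e+00,
         1.00000000e+00]])}
{'time': 0.1, 'joint_pos': array([-1.19402935e+00,  8.73946718e-02,  1.75222218e-01,  1.65979933e+00,
       -3.50070704e-05,  1.57082513e+00]), 'dq': array([ 0.00063775, -0.00137054,  0.00160254, -0.00017475,  0.00236564,
        0.00071481]), 'effort': array([-7.57263342e-05, -5.21565378e+01,  4.65651512e+01,  1.60202599e-02,
       -2.64557076e-05,  1.86196615e-06]), 'tcp_pos': array([ 0.20227862, -0.51125756,  0.24936421]), 'eef_rot': array([-3.08489301e+00, -5.88070515e-01,  3.99673909e-04]), 'contact_force': array([-0.76645359,  0.33932116,  0.13502249]), 'moment': array([-0.01712254, -0.03257038, -0.02404439]), 'grasp_force': 0.0, 'finger_gap': 1.0020552015733442}
```

View pics/top0.png

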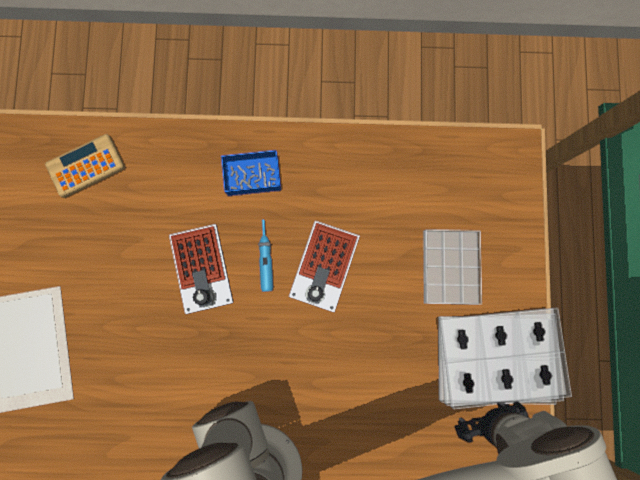

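View pics/side0.png

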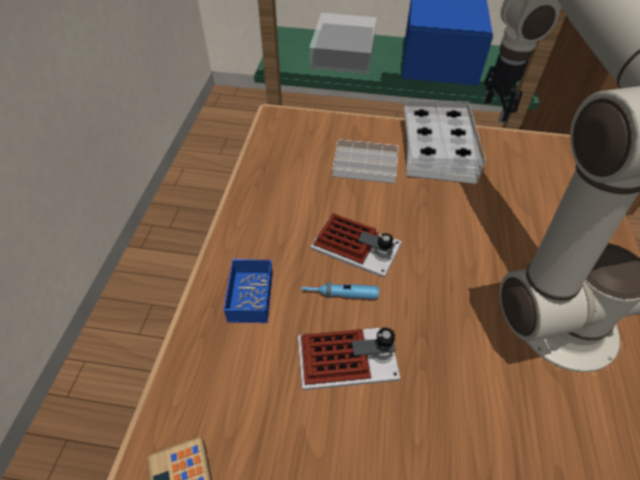

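The top view shows knobs near (204,296) on the left pallet and (316,293) on the right. In the side view they are at (385,338) and (385,241). I'll triangulate both to see which one stands high.

```bash
cat > h.py <<'E'
import numpy as np,cv2
from bench import bot
from scipy.spatial.transform import Rotation as R
def ray(n,u,v,s=None):
    c=bot.get_calibration(n); d=np.array([(u-c['cx'])/c['fx'],-(v-c['cy'])/c['fy'],-1.])
    if n=="wrist":
        H=c['hand_eye']; T=R.from_rotvec(s['eef_rot']).as_matrix()
        return s['tcp_pos']+T@H[:3,3], T@(H[:3,:3]@d)
    return np.array(c['eye']),R.from_rotvec(c['rotation']).as_matrix()@d
def plane(r,z): return r[0]+r[1]*(z-r[0][2])/r[1][2]
def tri(a,b):
    A=np.c_[a[1],-b[1]]; t=np.linalg.lstsq(A,b[0]-a[0],rcond=None)[0]
    p,q=a[0]+t[0]*a[1],b[0]+t[1]*b[1]; return (p+q)/2,np.linalg.norm(p-q)
E
python3 - <<'E'
from h import *
t=cv2.imread("pics/top0.png");s=cv2.imread("pics/side0.png")
a=np.hstack([cv2.resize(t[265:315,180:230],(400,400),interpolation=2),cv2.resize(t[265:315,290:340],(400,400),interpolation=2)])
cv2.imwrite("pics/ct.png",a)
a=np.hstack([cv2.resize(s[315:365,360:410],(400,400),interpolation=2),cv2.resize(s[220:270,360:410],(400,400),interpolation=2)])
cv2.imwrite("pics/cs.png",a)
for n,u,v in(("L",204,296),("R",316,293)):
  print(n,plane(ray("top",u,v),.09))
print(tri(ray("top",204,296),ray("side",385,338)),tri(ray("top",316,293),ray("side",385,241)))
E
```

```text
L [0.44772577 0.13907999 0.09      ]
R [ 0.46217618 -0.14550136  0.09      ]
(array([0.4465549 , 0.14260073, 0.07244154]), np.float64(0.002668182408510062)) (array([ 0.46251147, -0.14600658,  0.06247061]), np.float64(0.00039754882354206967))
```

View pics/ct.png

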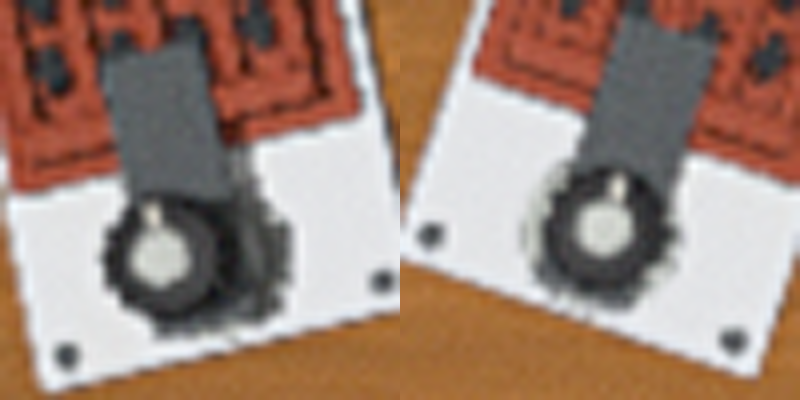

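View pics/cs.png

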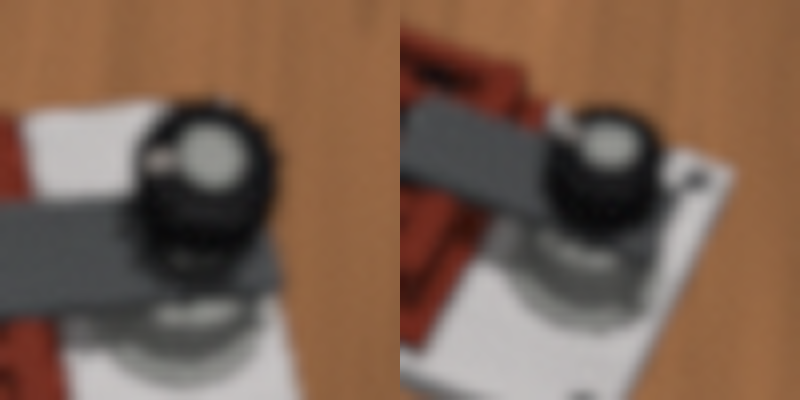

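In the top view the disc centres are at (200,297.2) on the left and (315.6,293.5) on the right. In the side view they are at (386.6,334.4) and (386.2,238.1). The left knob shows its shank below it and a displaced shadow, so it looks like the standing one.

Run:
```python
from h import *
print(tri(ray("top",199.9,296.9),ray("side",386.4,334.2)),tri(ray("top",315.3,293.2),ray("side",386,238)))
# strap direction/driver/bin
for u,v in((170,232),(217,224),(233,303),(186,312)): print(plane(ray("top",u,v),.014))
for u,v in((264,220),(266,290)):print(plane(ray("top",u,v),.03))
```

```text
(array([0.44505716, 0.14753698, 0.09914413]), np.float64(0.0001738878082666678)) (array([ 0.46158816, -0.14391785,  0.07759712]), np.float64(0.0005468678777324348))
[0.61919749 0.25460466 0.014     ]
[0.64461658 0.12814097 0.014     ]
[0.43160063 0.07514648 0.014     ]
[0.40478111 0.19934714 0.014     ]
[ 0.65662914 -0.00101709  0.03      ]
[ 0.46807155 -0.01320196  0.03      ]
```

The left bolt, at about (0.445, 0.1475) with its top near 0.10, stands high; the right one's top at 0.078 means it is home. Now moving over the left bolt.

```bash
python3 -m jog '[0.0854,0.05,0.15,0,0,0,0, 0.0854,0.1,0.25,0,0,0,0, 0.0854,0.12,0.3,-0.02,0,0,0, 0.0854,0.15,0.4,-0.04,0,0,0, 0.0854,0.2,0.5,-0.06,0,0,0, 0.0854,0.22,0.56,-0.07,0,0,0, 0.0854,0.22,0.56,-0.07,0,0,0]' 20; python3 -c "
from bench import bot;print(bot.sense()['joint_pos'])"
```

```text
time: 0.98
tcp_pos: [0.3608, -0.1052, 0.2058]
eef_rot: [3.086, 0.588, 0.001]
contact_force: [1.0, -1.3, -0.5]
finger_gap: 0.998
grasp_force: 0.0
[-2.83691088e-01 -3.42053354e-01 -2.94746917e-01  1.61754957e+00
 -2.33870246e-05  2.48152881e+00]
```

```bash
python3 -m jog '[0.0854,0.02,0.06,0,0,0,0.1, 0.0854,0.04,0.12,0,0,0,0.2, 0.0854,0.06,0.18,0,0,0,0.3, 0.0854,0.075,0.22,0,0,0,0.3, 0.0854,0.0842,0.2527,0,0,0,0.3, 0.0854,0.0842,0.2527,0,0,0,0.3, 0.0854,0.0842,0.2527,0,0,0,0.3]' 20
python3 - <<'E'
from h import *
s=bot.sense();im=bot.camera("wrist");cv2.imwrite("pics/w1.png",im[:,:,::-1]);np.save("s1.npy",s,allow_pickle=True)
print(s['joint_pos'],s['tcp_pos'],s['eef_rot'])
E
```

```text
time: 1.85
tcp_pos: [0.4445, 0.1453, 0.2058]
eef_rot: [2.963, 1.043, -0.001]
contact_force: [-0.7, 0.2, -0.8]
finger_gap: 0.999
grasp_force: 0.0
[ 3.16074265e-01 -1.20600047e-01 -1.14236573e-01  1.57804185e+00
 -1.95309133e-04  2.78057385e+00] [0.44450613 0.14531576 0.20584944] [ 2.96310495e+00  1.04331645e+00 -1.39198857e-03]
```

View pics/w1.png

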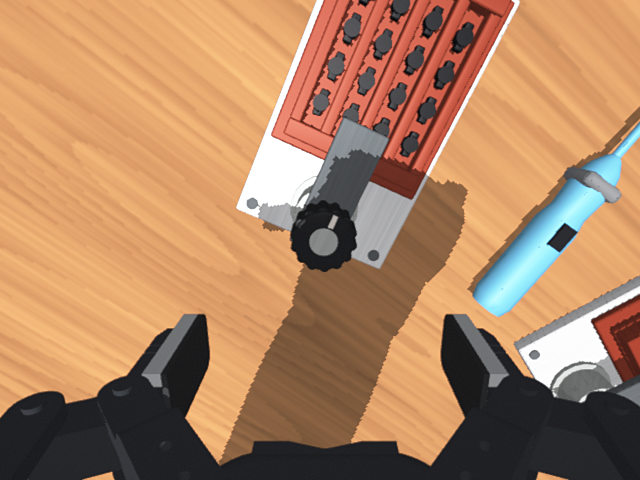

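The wrist view shows the knob's top disc at about (323,241).

Run:
```python
from h import *
s=np.load("s1.npy",allow_pickle=True).item()
p=plane(ray("wrist",323,241,s),.103);print(p,p-s['tcp_pos'])
```

```text
[0.44729022 0.14922559 0.103     ] [ 0.00278409  0.00390983 -0.10284944]
```

```bash
python3 -m jog '[0.0854,0.003,0.004,-0.04,0,0,0, 0.0854,0.003,0.004,-0.08,0,0,0, 0.0854,0.003,0.004,-0.11,0,0,0, 0.0854,0.003,0.004,-0.11,0,0,0, 0.0854,0.003,0.004,-0.11,0,0,0, 0.03,0.003,0.004,-0.11,0,0,0, 0.03,0.003,0.004,-0.11,0,0,0, 0.03,0.003,0.004,-0.11,0,0,0, 0.03,0.003,0.004,-0.11,0,0,0]' 30
python3 - <<'E'
from h import *
s=bot.sense();print(s['contact_force'],s['moment'],s['joint_pos'][5])
im=bot.camera("wrist");cv2.imwrite("pics/w2.png",im[:,:,::-1])
E
```

```text
time: 3.02
tcp_pos: [0.4482, 0.1496, 0.0969]
eef_rot: [2.963, 1.043, 0.002]
contact_force: [-0.3, -1.8, 6.2]
finger_gap: 0.435
grasp_force: 29.6
[-0.3190771  -1.80227183  6.17604261] [-0.47710835 -0.07075626  0.03268874] 2.78726256878476
```

View pics/w2.png

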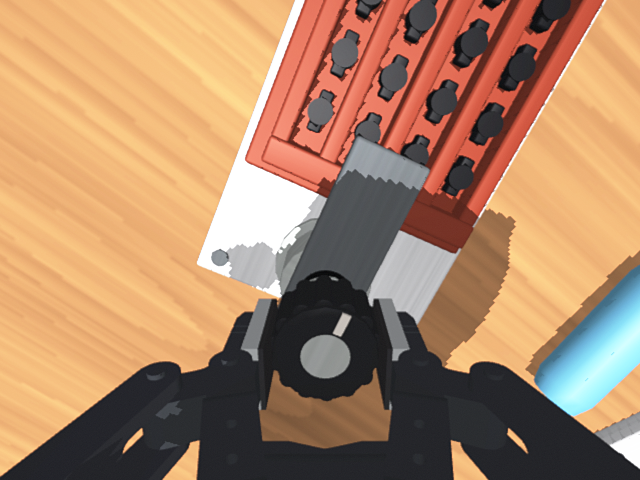

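The grip is centred on the knob (disc at (325,356), opening 37 mm). Next I turn backward 0.6 rad, then press lightly to test for the drop.

```bash
S='import sys
from bench import bot
s=bot.sense();print("F",s["contact_force"].round(1),"Mz",s["moment"].round(2),"j6",s["joint_pos"][5].round(3),"z",s["tcp_pos"][2].round(4))'; echo "$S">st.py
python3 -m jog '[0.03,0,0,0.0001,0,0,0.15, 0.03,0,0,0.0002,0,0,0.3, 0.03,0,0,0.0004,0,0,0.45, 0.03,0,0,0.0005,0,0,0.6, 0.03,0,0,0.0005,0,0,0.6]'; python3 st.py
python3 -m jog '[0.03,0,0,-0.001,0,0,0, 0.03,0,0,-0.001,0,0,0]'; python3 st.py
python3 -m jog '[0.03,0,0,-0.001,0,0,0, 0.03,0,0,-0.001,0,0,0]'; python3 st.py
```

```text
time: 3.7
tcp_pos: [0.4475, 0.1501, 0.0973]
eef_rot: [-2.519, -1.875, -0.001]
contact_force: [-3.6, 1.0, 7.5]
finger_gap: 0.434
grasp_force: 29.9
F [-3.6  1.   7.5] Mz [0.24 0.82 0.01] j6 2.185 z 0.0973
time: 3.95
tcp_pos: [0.4475, 0.1501, 0.0971]
eef_rot: [-2.522, -1.872, -0.001]
contact_force: [-7.5, 0.6, 14.5]
finger_gap: 0.436
grasp_force: 30.6
F [-7.5  0.6 14.5] Mz [-0.02  1.45  0.04] j6 2.187 z 0.0971
time: 4.2
tcp_pos: [0.4475, 0.1501, 0.0969]
eef_rot: [-2.522, -1.872, -0.002]
contact_force: [-10.6, -0.6, 21.7]
finger_gap: 0.435
grasp_force: 31.3
F [-10.6  -0.6  21.7] Mz [-0.16  2.07  0.06] j6 2.187 z 0.0969
```

The arm gives about 7 N/mm, so a light preload while turning back will reveal the drop.

```bash
python3 -m jog '[0.03,0,0,0.0015,0,0,0.15, 0.03,0,0,0.0017,0,0,0.3, 0.03,0,0,0.0018,0,0,0.4, 0.03,0,0,0.0018,0,0,0.4]'|grep -E 'pos|force'; python3 st.py
python3 -m jog '[0.03,0,0,0.0001,0,0,0.15, 0.03,0,0,0.0002,0,0,0.3, 0.03,0,0,0.0003,0,0,0.4, 0.03,0,0,0.0003,0,0,0.4]'|grep -E 'pos|force'; python3 st.py
```

```text
tcp_pos: [0.4469, 0.1501, 0.0974]
contact_force: [-10.2, 1.1, 12.9]
grasp_force: 30.4
F [-10.2   1.1  12.9] Mz [ 0.18  1.79 -0.01] j6 1.786 z 0.0974
tcp_pos: [0.4463, 0.1499, 0.0977]
contact_force: [-12.5, -0.2, 14.6]
grasp_force: 30.6
F [-12.5  -0.2  14.6] Mz [ 0.07  2.47 -0.03] j6 1.386 z 0.0977
```

```bash
for i in 1 2; do :; done
python3 -m jog '[0.03,-0.001,0,0.0001,0,0,0.15, 0.03,-0.001,0,0.0002,0,0,0.3, 0.03,-0.001,0,0.0003,0,0,0.4, 0.03,-0.001,0,0.0003,0,0,0.4]'|grep -E 'pos|force'; python3 st.py
```

```text
tcp_pos: [0.4458, 0.1495, 0.0981]
contact_force: [-10.2, -3.0, 12.9]
grasp_force: 30.5
F [-10.2  -3.   12.9] Mz [-0.51  1.95  0.03] j6 0.987 z 0.0981
```

```bash
python3 -m jog '[0.03,0,0,0.0001,0,0,0.15, 0.03,0,0,0.0002,0,0,0.3, 0.03,0,0,0.0003,0,0,0.4, 0.03,0,0,0.0003,0,0,0.4]'|grep -E 'pos|force'; python3 st.py
```

```text
tcp_pos: [0.4455, 0.149, 0.0981]
contact_force: [-11.3, -4.9, 13.6]
grasp_force: 30.5
F [-11.3  -4.9  13.6] Mz [-1.1   2.09  0.04] j6 0.586 z 0.0981
```

```bash
python3 -m jog '[0.03,-0.001,-0.0005,0.0000,0,0,0.15, 0.03,-0.001,-0.0005,0.0000,0,0,0.3, 0.03,-0.001,-0.0005,0.000,0,0,0.3]'|grep -E 'pos|force'; python3 st.py
python3 - <<'E'
from h import *
im=bot.camera("wrist");cv2.imwrite("pics/w3.png",im[:,:,::-1]);cv2.imwrite("pics/s3.png",bot.camera("side")[:,:,::-1])
E
```

```text
tcp_pos: [0.4453, 0.1485, 0.0978]
contact_force: [-3.6, -5.6, 7.5]
grasp_force: 29.9
F [-3.6 -5.6  7.5] Mz [-1.05  0.86 -0.01] j6 0.285 z 0.0978
```

View pics/w3.png

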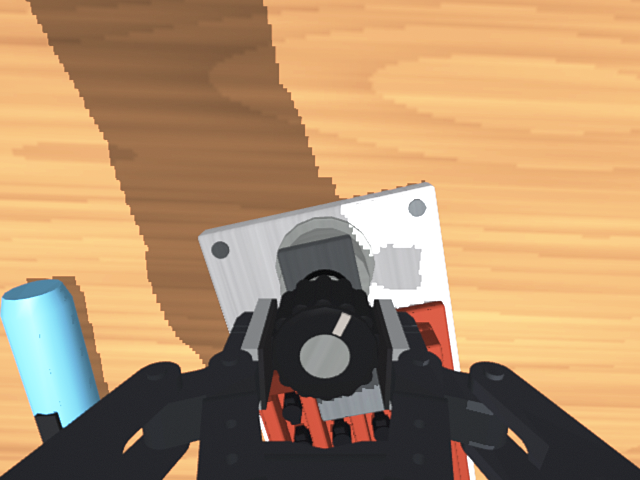

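The marker has not moved in the image, so the grip did not slip. The push fell from 13.6 to 7.5 N, so I press down to test for the drop.

```bash
python3 -m jog '[0.03,0,0,-0.001,0,0,0, 0.03,0,0,-0.002,0,0,0, 0.03,0,0,-0.002,0,0,0]'|grep -E 'pos|force'; python3 st.py
```

```text
tcp_pos: [0.4452, 0.1485, 0.0945]
contact_force: [-0.7, -5.8, -2.8]
grasp_force: 31.4
F [-0.7 -5.8 -2.8] Mz [-0.94  0.2   0.04] j6 0.288 z 0.0945
```

It dropped: z fell 3.3 mm with no reaction. I follow it down to the bottom of the drop.

```bash
python3 -m jog '[0.03,0,0,-0.001,0,0,0, 0.03,0,0,-0.001,0,0,0]'|grep -E 'pos|force'; python3 -m jog '[0.03,0,0,-0.001,0,0,0, 0.03,0,0,-0.001,0,0,0, 0.03,0,0,-0.001,0,0,0]'|grep -E 'pos|force'; python3 st.py
```

```text
tcp_pos: [0.4453, 0.1485, 0.094]
contact_force: [-3.1, -6.2, 1.4]
grasp_force: 31.9
tcp_pos: [0.4453, 0.1485, 0.0938]
contact_force: [-5.8, -6.4, 7.8]
grasp_force: 32.5
F [-5.8 -6.4  7.8] Mz [-1.29  1.03  0.04] j6 0.288 z 0.0938
```

Seated at z 0.0938. Now I release, which also lets it settle by its own weight. I unwind joint 6 to about -3.04, regrip, and make the forward turn in one go.

```bash
python3 -m jog '[0.065,0,0,0.001,0,0,0, 0.065,0,0,0.001,0,0,0, 0.065,0,0,0.001,0,0,0, 0.065,0,0,0.001,0,0,0.18, 0.065,0,0,0.001,0,0,0.36, 0.065,0,0,0.001,0,0,0.54, 0.065,0,0,0.001,0,0,0.72, 0.065,0,0,0.001,0,0,0.9, 0.065,0,0,0.001,0,0,1.08, 0.065,0,0,0.001,0,0,1.26]'|grep -E 'pos|force|gap'; python3 st.py
python3 - <<'E'
from h import *
cv2.imwrite("pics/w4.png",bot.camera("wrist")[:,:,::-1])
E
```

```text
tcp_pos: [0.4458, 0.1493, 0.0942]
contact_force: [0.4, 0.0, -0.3]
finger_gap: 0.759
grasp_force: 0.0
F [ 0.4  0.  -0.3] Mz [-0.01  0.    0.03] j6 -0.978 z 0.0942
```

View pics/w4.png

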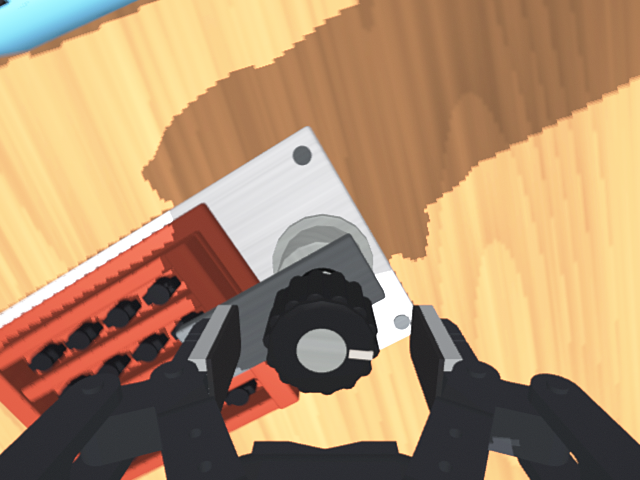

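The knob stayed put while the tool turned (disc at (321,351), marker pointing right) and the fingers are clear. I continue the unwind and regrip.

```bash
python3 -m jog '[0.065,0,0,0,0,0,0.18, 0.065,0,0,0,0,0,0.36, 0.065,0,0,0,0,0,0.54, 0.065,0,0,0,0,0,0.72, 0.065,0,0,0,0,0,0.9, 0.065,0,0,0,0,0,1.08, 0.065,0,0,0,0,0,1.26, 0.065,0,0,0,0,0,1.44, 0.065,0,0,0,0,0,1.62, 0.065,0,0,0,0,0,1.8]'|grep -E 'pos|force|gap'
python3 -m jog '[0.065,0,0,0,0,0,0.18, 0.065,0,0,0,0,0,0.26, 0.065,0,0,0,0,0,0.26, 0.03,0,0,0,0,0,0.26, 0.03,0,0,0,0,0,0.26, 0.03,0,0,0,0,0,0.26, 0.03,0,0,0,0,0,0.26]' 30|grep -E 'pos|force|gap'; python3 st.py
```

```text
tcp_pos: [0.4458, 0.1492, 0.0942]
contact_force: [0.8, 0.6, 0.9]
finger_gap: 0.762
grasp_force: 0.0
tcp_pos: [0.446, 0.1484, 0.0946]
contact_force: [-0.4, -4.1, 3.0]
finger_gap: 0.434
grasp_force: 29.8
F [-0.4 -4.1  3. ] Mz [-1.    0.03 -0.01] j6 -3.031 z 0.0946
```

```bash
python3 -m jog '[0.03,0,0,-0.0001,0,0,-0.18, 0.03,0,0,-0.0003,0,0,-0.36, 0.03,0,0,-0.0004,0,0,-0.54, 0.03,0,0,-0.0006,0,0,-0.72, 0.03,0,0,-0.0007,0,0,-0.9, 0.03,0,0,-0.0009,0,0,-1.08, 0.03,0,0,-0.001,0,0,-1.26, 0.03,0,0,-0.0011,0,0,-1.44, 0.03,0,0,-0.0013,0,0,-1.62, 0.03,0,0,-0.0014,0,0,-1.8]'|grep -E 'force'; python3 st.py
```

```text
contact_force: [4.5, 1.3, -0.5]
grasp_force: 30.1
F [ 4.5  1.3 -0.5] Mz [ 0.21 -0.98  0.03] j6 -1.225 z 0.0933
```

```bash
python3 -m jog '[0.03,0,0,-0.0001,0,0,-0.18, 0.03,0,0,-0.0003,0,0,-0.36, 0.03,0,0,-0.0004,0,0,-0.54, 0.03,0,0,-0.0006,0,0,-0.72, 0.03,0,0,-0.0007,0,0,-0.9, 0.03,0,0,-0.0009,0,0,-1.08, 0.03,0,0,-0.001,0,0,-1.26, 0.03,0,0,-0.0011,0,0,-1.44, 0.03,0,0,-0.0013,0,0,-1.62, 0.03,0,0,-0.0014,0,0,-1.8]'|grep -E 'force'; python3 st.py
```

```text
contact_force: [10.1, -5.9, -2.9]
grasp_force: 30.3
F [10.1 -5.9 -2.9] Mz [-1.3  -1.98  0.07] j6 0.575 z 0.092
```

```bash
python3 -m jog '[0.03,0.0005,-0.0005,-0.0001,0,0,-0.18, 0.03,0.001,-0.0005,-0.0003,0,0,-0.36, 0.03,0.001,-0.0005,-0.0004,0,0,-0.54, 0.03,0.001,-0.0005,-0.0006,0,0,-0.72, 0.03,0.001,-0.0005,-0.0007,0,0,-0.9, 0.03,0.001,-0.0005,-0.0009,0,0,-1.08, 0.03,0.001,-0.0005,-0.001,0,0,-1.26, 0.03,0.001,-0.0005,-0.0011,0,0,-1.44, 0.03,0.001,-0.0005,-0.0013,0,0,-1.62, 0.03,0.001,-0.0005,-0.0014,0,0,-1.8]'|grep -E 'force'; python3 st.py
python3 -m jog '[0.03,0,0,-0.0002,0,0,-0.18, 0.03,0,0,-0.0003,0,0,-0.36, 0.03,0,0,-0.0005,0,0,-0.54, 0.03,0,0,-0.0006,0,0,-0.69, 0.03,0,0,-0.0006,0,0,-0.69, 0.03,0,0,-0.0006,0,0,-0.69]'|grep -E 'force|pos'; python3 st.py;python3 - <<'E'
from h import *
cv2.imwrite("pics/w5.png",bot.camera("wrist")[:,:,::-1])
E
```

```text
contact_force: [-2.6, -6.1, 3.6]
grasp_force: 30.8
F [-2.6 -6.1  3.6] Mz [-1.15  0.53  0.06] j6 2.373 z 0.0904
tcp_pos: [0.4462, 0.1482, 0.0898]
contact_force: [-5.6, -3.6, 5.2]
grasp_force: 31.0
F [-5.6 -3.6  5.2] Mz [-0.62  0.93 -0.09] j6 3.058 z 0.0898
```

View pics/w5.png

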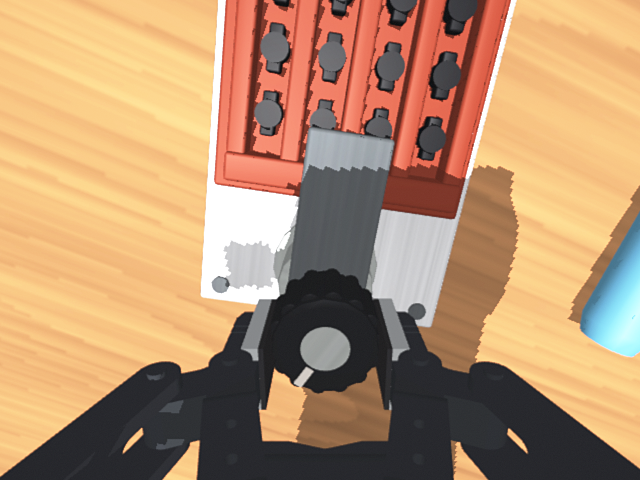

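Measured from the marker (down-left, as predicted), there was no slip. The bolt went forward 6.09 rad and descended 4.8 mm. The estimated sink is about 9.5 mm and it is still gripped at 31 N, so I hand in.

```bash
python3 -c "
from bench import bot;print(bot.close_job())"
```

```text
the job is handed in; nothing more can be done
None
```

I turned the standing bolt (left pallet) back about 2.5 rad until it dropped into its thread, then forward about 6.1 rad, just under one full turn, to an estimated sink of 9.5 mm, and handed in with its knob still gripped at about 31 N; the hand-in returned no verdict.

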